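# Find and hold the heavy side of a bottle rotator

## Task

One of the six closed bottles strapped to the bottle rotator is full and the other five are empty, but they all look alike. Grip the red handle of the handwheel and turn the wheel by hand once all the way round to feel which side is heavy, then bring the heavy side to the very bottom and finish while still holding the handle there, wheel at rest, so that the counterweight can be clipped on at the top; leave the other things on the bench where they are.

Things in the scene. Friction and masses are not known exactly. Their poses are not given: they have to be found in the camera images.
- wheel (a joint): rotation of the wheel (bottle plate, six bottles, handwheel and handle, all turning together) about its level axle, rad, unlimited both ways. 0: red handle straight above the axle; grows clockwise as seen by someone facing the handwheel. A steady drag of 0.36 N m always exceeds the heavy side's pull (0.20 to 0.33 N m): the wheel stays where it is left and never swings down by itself.
- handle (a point): grip point of the red revolving handle: a 25 mm thick cylinder parallel to the axle, 60 mm from it, reaching from 5 to 98 mm in front of the handwheel's face; this point is on its centre line, 61 mm in front of the face. The sleeve turns freely on its pin, so a gripper can keep its orientation all round the circle. x axis along the axle, z from axle to handle; turns with the wheel.
- axle (a point): fixed point on the axle line, centre of the circle on which handle runs, 185 mm above the bench. x axis: level along the axle, from the operator's side towards the motor housing; z up; -y is to the right of someone facing the handwheel. At joint value q the handle point is 60 mm * (cos q along z, sin q along -y) from here.
- hub (a point): centre of the black handwheel's face (radius 78 mm). Force along the circle to move the handle: 6 N of drag against either direction, plus up to 3.5 to 5.5 N while the heavy side rises (most when level with the axle), less the same while it sinks. At rest the drag can hide the pull; compare pushing both ways. The heavy side lies at an unseen, ever different angle to the handle.
- rotator: bottle rotator, fixed: white motor housing 180 x 200 mm, 275 mm high, on two grey runners. Origin on the bench below the bottle plate (radius 134 mm); x axis from wheel to housing; handwheel face 89 mm in front of the origin. On the plate lie six white bottles like spokes, 60 degrees apart, blue caps outward, to 146 mm from the axle, at an unknown angle to the handle; one is full (240 to 375 g).
- bottle_a: spare bottle standing on the bench, white with blue cap, diameter 44 mm, 89 mm high; origin at its underside. Bystander.
- bottle_b: second spare bottle, the same. Bystander.
- weight: steel counterweight lying on the bench, 70 x 40 mm, 34 mm high, black thumbscrew; origin at its underside. Not to be touched now: bystander.
- rack: blue vial rack, 100 x 150 mm, 56 mm high with its vials; origin at its underside. Bystander.
- phone: black cordless phone handset lying flat, 145 x 48 x 20 mm; origin at its underside. Bystander.
- driver: grey screwdriver 170 mm long lying on the bench; origin on the bench at half its length. Bystander.
- beaker: glass beaker, 68 mm wide, 85 mm high; origin at its underside. Bystander.

How it is judged (in metres and radians):
On the way:
1. the wheel has been turned once all the way round, either way, by its handle, and the handle is held ((value of joint wheel above 3.14 rad or value of joint wheel below -3.14 rad) and distance of handle from where it was at the start of the episode below 0.03 m and contact force between the fingers and wheel above 1 N), for 0.1 s.
At the end, for the whole second after the job is handed in: The full bottle hangs within 20 degrees of straight below the axle, the wheel is at rest (under 0.1 rad/s), and the fingers still grip the red handle (over 3 N, grasp point within 60 mm of the grip point) (z of bottles_c0 in the frame of axle below -0.0855 m and velocity of joint wheel between -0.1 and 0.1 rad/s and contact force between the fingers and wheel above 3 N and distance between the grasp point and handle below 0.06 m); the arm keeps its last pose, push and grip.
It fails at once if a bystander is shifted by more than 20 mm (distance of any of bottle_a, bottle_b, weight, rack, phone, driver, beaker from where it was at the start of the episode above 0.02 m).
It also fails if it takes over 72 s, if anything falls off the work surface, if the arm or the gripper's body presses on something with over 40 N, if the wrist force passes 120 N, or if a joint passes its speed limit or range.

## Robot

A 7-joint arm with a two-finger parallel gripper is mounted at the origin on the work surface. World frame = base frame: x ahead of the robot, y to its left, z up, the work surface at z = 0. Lengths are in mm, angles in rad, forces in N, time in s.
With the tool pointing down it reaches from about 425 to 825 mm from the base axis. Payload 3.6 kg.
Tool frame: the origin (TCP) lies midway between the tips of the shut fingers; the grasp point (between the pads) lies 19 mm behind it; z points along the fingers, y is the direction in which the jaws open and shut (so a half turn about z gives the same grasp; the last joint's range is limited). The gripper opens to 85 mm and grips with 20 to 120 N. Pads are 22 mm wide; open, the fingers measure 114 mm over their backs; the gripper's body (76 mm by 85 mm) begins 54 mm behind the grasp point. The pads swing forward as they close: fully open they stand 13 mm farther back than shut.
Start: joints at [1.296, 0.615, -0.013, 1.423, 0.008, 1.103, -0.04], TCP at [160.07, -629.953, 231.297] pointing down, gripper open.
Joint ranges: [-3.12, 3.12], [-0.3, 2.06], [-1.34, 1.32], [0.26, 2.42], [-1.36, 4.5], [0.01, 1.98], [-2.84, 2.84]. Speed limits (rad/s): [2.79, 2.79, 3.14, 3.14, 3.14, 3.14, 3.14].

## Interface

Orientations are given as a unit quaternion [w, x, y, z].
In Python, from station import * gives the robot as it stands.
- The arm moves only by the shell command python3 -m pendant 'ROWS' [FORCE]. ROWS is JSON, a list of rows, each a list of 7 numbers: the shift along the tool's x, y, z in cm, then the turn, a rotation vector about the tool's x, y, z in degrees, then the gripper command: -1 is shut, 1 is fully open, values between are in proportion. A call has 1 to 5 rows; each row shifts and turns the commanded pose from where the row before left it, along the tool's axes as they then stand; what a row does not reach is not made up. A row lasts 1/12 s, in which the tool goes at most 41.7 mm and 7.16 degrees, less where a joint would pass 70% of its speed; a pose out of reach is approached as far as the arm can. A call with a gripper value outside its range is refused whole. The fingers move at their own pace and stop on an object; FORCE is the grip in N (left out, the last holds). Time passes only in rows, so rows that do not move let the fingers close. It gives the time, the measured TCP pose, the force and the opening at its end, in the units of the state.
- state(): the state, without advancing time (a new reading comes with each control period).
- camera(name): name is "side" or "top"; returns the picture (384x512x3 uint8, red, green, blue); there is no depth.
- calibration(name): a dict with "K" (3x3 intrinsics, pixels), "rvec" (rotation vector, rad) and "tvec" (3), from world to camera coordinates, as OpenCV has them. Camera axes: x right, y down, z forward; pixel columns grow to the right and rows downward; lengths in mm; the calibration is good to about 2 mm. A picture is of the moment at which its call begins. calibration takes no time and is no camera call.
- job_done(): hands the job in, once; it reports no verdict.
The state is a dict: "time_s": time; "joints": joint angles; "joint_vel": joint speeds; "tau": joint torques, N m; "ee_pos": TCP position; "ee_rot": TCP orientation; "contact_force": force on the tool from outside, world axes, zero at the start; "moment": the same for the moment, N m; "width": finger opening in mm.
Only numpy, scipy, OpenCV 4.12 (cv2) and the standard library are available. Lean on these libraries where they do the work, as an engineer would, in place of code of your own. Each camera call takes 0.05 s, during which the arm holds its last target.

## Working session

There is one attempt and no reset: what is moved stays moved. The work goes in short steps, Python scripts to look and compute and a shell command to move; the robot and the scene stay as the last step left them, time stands still between calls to the robot, and variables do not carry over. Pictures are saved under pics/ and viewed, and the job is handed in when it is done.

```bash
ls; mkdir -p pics; python3 - <<'E'
from station import *
import cv2
print(state())
for n in("side","top"):
    cv2.imwrite(f"pics/{n}0.png",camera(n)[:,:,::-1]); print(n,calibration(n))
E
```

```text
pics
{'time_s': 0.0, 'joints': array([ 1.2955313 ,  0.61592973, -0.01262277,  1.42495972,  0.00808546,
        1.10337208, -0.04043668]), 'joint_vel': array([-0.00158733, -0.0002915 , -0.00020579, -0.0003113 , -0.00090481,
        0.00089939, -0.00010162]), 'tau': array([ 7.94841731e-05, -4.69214952e+01,  2.59262715e-01, -1.71033061e+01,
        9.99513228e-03,  9.78975993e-03, -1.81188091e-05]), 'ee_pos': array([ 159.85693736, -629.2262126 ,  230.1111414 ]), 'ee_rot': array([-1.29802977e-03,  9.92271817e-01,  1.24076295e-01, -1.73490123e-04]), 'contact_force': array([0.10799607, 0.37716039, 0.14757432]), 'moment': array([-0.0284017 ,  0.03762273,  0.00511703]), 'width': 85.12279418232575}
side {'K': array([[402.51926223,   0.        , 257.07477072],
       [  0.        , 402.51926223, 188.2347901 ],
       [  0.        ,   0.        ,   1.        ]]), 'rvec': array([ 2.06595649, -0.19887648,  0.14854816]), 'tvec': array([-588.17709626,  136.19123012, 1107.51345517])}
top {'K': array([[434.34515879,   0.        , 262.69865815],
       [  0.        , 434.34515879, 187.58518651],
       [  0.        ,   0.        ,   1.        ]]), 'rvec': array([ 2.16656212, -2.16754142,  0.12853117]), 'tvec': array([-126.19145624,  576.48238314, 1096.56667   ])}
```

View pics/side0.png

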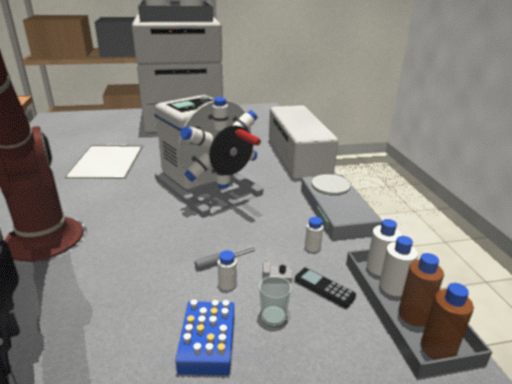

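View pics/top0.png

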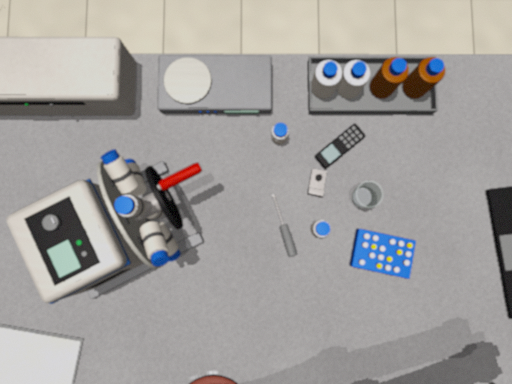

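The side view shows the rotator at about (215,145), with the red handle tip near (258,140). In the top view the handle runs from about (160,187) to (200,167). I'll enlarge both.

```bash
python3 - <<'E'
import cv2
a=cv2.imread("pics/side0.png")[80:220,140:290];cv2.imwrite("pics/side0c.png",cv2.resize(a,None,fx=4,fy=4,interpolation=cv2.INTER_CUBIC))
a=cv2.imread("pics/top0.png")[140:310,0:220];cv2.imwrite("pics/top0c.png",cv2.resize(a,None,fx=3.5,fy=3.5,interpolation=cv2.INTER_CUBIC))
E
```

```text
(no output)
```

View pics/side0c.png

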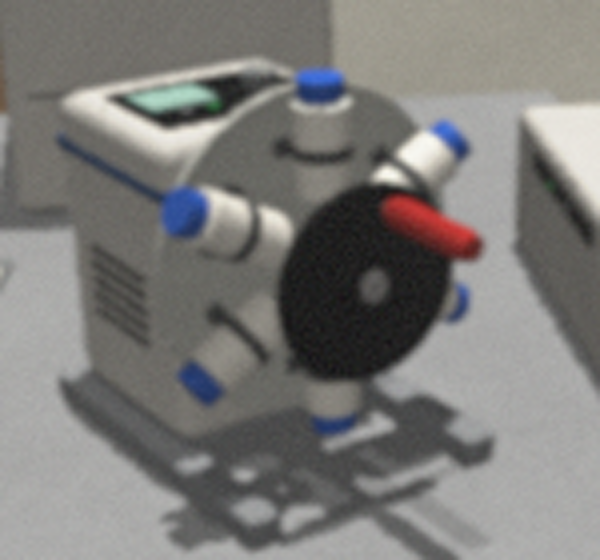

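View pics/top0c.png

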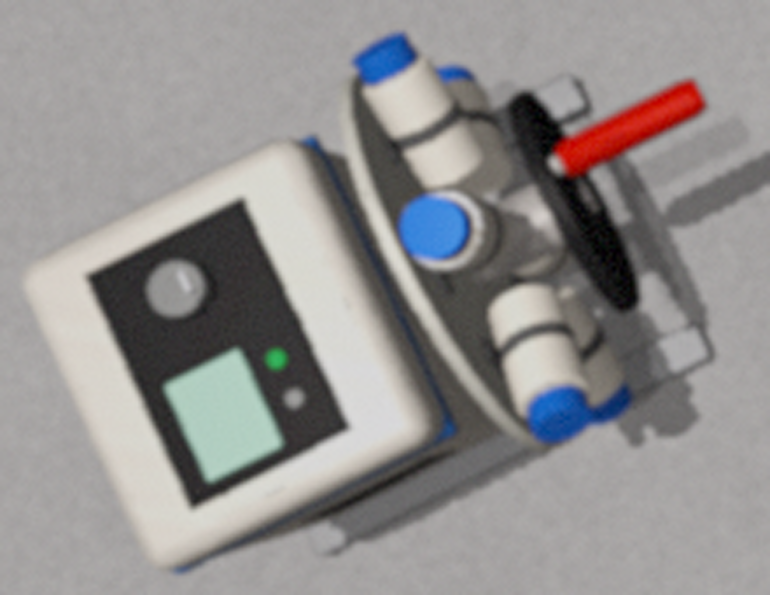

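```bash
cat > h.py <<'E'
import numpy as np,cv2
from station import *
from scipy.spatial.transform import Rotation as R
from scipy.optimize import least_squares
def proj(n,P):
    c=calibration(n); return cv2.projectPoints(np.asarray(P,float).reshape(-1,1,3),c["rvec"],c["tvec"],c["K"],None)[0].reshape(-1,2)
def frame(p):
    x,y,yaw=p[:3]; return np.array([x,y,185.]),R.from_euler('z',yaw).as_matrix()
def hp(p,q,ax=0,r=60): # point at axial ax, angle q
    o,M=frame(p); return o+M@np.array([ax,-r*np.sin(q),r*np.cos(q)])
E
cat > fit.py <<'E'
from h import *
s=lambda x,y:(x/4+140,y/4+80); t=lambda x,y:(x/3.5,y/3.5+140)
H=[("side",61,0,*s(374,286)),("side",-37,60,*s(473,245)),("top",-37,60,*t(695,93)),("side",56,60,*s(388,208)),("top",56,60,*t(563,163))]
C=[("side",0,*s(320,80)),("top",0,*t(432,228)),("side",-1,*s(180,212)),("side",1,*s(452,135)),("side",2,*s(460,300)),("side",-2,*s(200,386)),("side",3,*s(334,428)),("top",1,*t(383,58)),("top",-1,*t(560,415))]
def res(p):
    r=[]
    for n,a,rad,u,v in H: r+=list(proj(n,hp(p,p[3],a,rad))-[u,v])
    for n,k,u,v in C: r+=list(.7*(proj(n,hp(p,p[4]+k*np.pi/3,p[5],143))-[u,v]))
    return r
best=None
for yaw in np.arange(0,6.28,.8):
    f=least_squares(res,[600,350,yaw,.3,0,130],loss='soft_l1')
    if best is None or f.cost<best.cost: best=f
p=best.x; print(best.cost,p.round(3),np.degrees(p[2:5])); print(np.round(res(p),1))
np.save("p.npy",p)
print("axle",frame(p)[0],frame(p)[1][:,0],"handle",hp(p,p[3]),"reach",np.hypot(*p[:2]))
E
python3 fit.py
```

```text
Traceback (most recent call last):
  File "fit.py", line 12, in <module>
    f=least_squares(res,[600,350,yaw,.3,0,130],loss='soft_l1')
ValueError: `f0` passed has more than 1 dimension.
```

```bash
sed -i 's/list(proj(n,hp(p,p\[3\],a,rad))-\[u,v\])/list((proj(n,hp(p,p[3],a,rad))-[u,v]).ravel())/; s/-\[u,v\]))$/-[u,v])).ravel()/; s/list(.7\*(proj(n,hp(p,p\[4\]+k\*np.pi\/3,p\[5\],143))-\[u,v\]))/list(.7*(proj(n,hp(p,p[4]+k*np.pi\/3,p[5],143))-[u,v]).ravel())/' fit.py; python3 fit.py
```

```text
Traceback (most recent call last):
  File "fit.py", line 12, in <module>
    f=least_squares(res,[600,350,yaw,.3,0,130],loss='soft_l1')
  File "fit.py", line 8, in res
    for n,k,u,v in C: r+=list(.7*(proj(n,hp(p,p[4]+k*np.pi/3,p[5],143))-[u,v]).ravel()).ravel()
                         ^^^^^^^^^^^^^^^^^^^^^^^^^^^^^^^^^^^^^^^^^^^^^^^^^^^^^^^^^^^^^^^^^^^^
AttributeError: 'list' object has no attribute 'ravel'
```

```bash
sed -i 's/\.ravel())\.ravel()$/.ravel())/' fit.py; python3 fit.py
```

```text
Traceback (most recent call last):
  File "fit.py", line 12, in <module>
    f=least_squares(res,[600,350,yaw,.3,0,130],loss='soft_l1')
  File "fit.py", line 8, in res
    for n,k,u,v in C: r+=list(.7*(proj(n,hp(p,p[4]+k*np.pi/3,p[5],143))-[u,v]).ravel())
                                  ~~~~^^^^^^^^^^^^^^^^^^^^^^^^^^^^^^^^^
  File "h.py", line 6, in proj
    c=calibration(n); return cv2.projectPoints(np.asarray(P,float).reshape(-1,1,3),c["rvec"],c["tvec"],c["K"],None)[0].reshape(-1,2)
ValueError: time passes only in moves, steps and waits
```

```bash
python3 - <<'E'
import pickle
from station import *
pickle.dump({n:calibration(n) for n in("side","top")},open("cal.pkl","wb"))
E
sed -i 's/c=calibration(n);/c=CAL[n];/; s/^def proj/import pickle\nCAL=pickle.load(open("cal.pkl","rb"))\ndef proj/' h.py; python3 fit.py
```

```text
6.035154414646406 [ 5.70859e+02  3.58100e+01  4.60340e+01  1.27600e+01 -3.20000e-02
  1.19348e+02] [ 2.63753267e+03  7.31101409e+02 -1.81960766e+00]
[-0.4 -0.7 -0.8  0.3  1.2 -0.3  0.2 -0.2 -0.5 -0.2 -0.3 -0.6  0.4 -0.7
 -0.3 -0.3  0.1 -0.1 -1.1 -0.1 -0.7  0.6  0.3 -1.3 -1.  -2.5  0.8  0.5]
axle [570.85901255  35.81026758 185.        ] [-0.46225434  0.88674738  0.        ] handle [581.10339781  41.15058397 243.87727568] reach 571.981107617135
```

```bash
cat >> h.py <<'E'
p=np.load("p.npy") if __import__("os").path.exists("p.npy") else None
def RT(s): w,x,y,z=s["ee_rot"]; return R.from_quat([x,y,z,w]).as_matrix()
E
python3 - <<'E'
from h import *
s=state(); T=RT(s); t=s["ee_pos"]; print(T.round(3))
g=hp(p,p[3]); tgt=g+[0,0,46]; N=25
ax=frame(p)[1][:,0]; 
G=np.column_stack([ax,np.cross([0,0,-1],ax),[0,0,-1]])
rv=R.from_matrix(T.T@G).as_rotvec(degrees=True); print(rv,tgt)
step=R.from_rotvec(np.r_[0,0,rv[2]/N],degrees=True).as_matrix()
A=np.zeros((3,3));M=T
for i in range(N): A+=M; M=M@step
print("N",N,"shift cm",np.linalg.solve(A,tgt-t)/10,"rot",rv[2]/N)
E
```

```text
[[ 0.969  0.246 -0.001]
 [ 0.246 -0.969  0.002]
 [-0.    -0.002 -1.   ]]
[-9.71469030e-02 -1.21790470e-01 -1.03273811e+02] [581.10339781  41.15058397 289.87727568]
N 25 shift cm [ 3.62029068  0.37805101 -0.23341363] rot -4.130952431569373
```

```bash
python3 -m pendant '[[3.62,0.38,-0.6,0,0,-4.13,1],[3.62,0.38,-0.6,0,0,-4.13,1],[3.62,0.38,-0.6,0,0,-4.13,1],[3.62,0.38,-0.6,0,0,-4.13,1],[3.62,0.38,-0.6,0,0,-4.13,1]]'
python3 -m pendant '[[3.62,0.38,-0.6,0,0,-4.13,1],[3.62,0.38,-0.6,0,0,-4.13,1],[3.62,0.38,-0.6,0,0,-4.13,1],[3.62,0.38,-0.6,0,0,-4.13,1],[3.62,0.38,-0.6,0,0,-4.13,1]]'
```

```text
time_s: 0.52
ee_pos: [335.0, -577.8, 260.8]
ee_rot: [-0.001, 0.953, 0.301, -0.0]
contact_force: [-0.2, -0.0, -0.3]
width: 86.0
time_s: 0.93
ee_pos: [479.1, -467.8, 290.7]
ee_rot: [-0.001, 0.884, 0.468, -0.0]
contact_force: [1.0, -0.2, 0.3]
width: 85.4
```

```bash
python3 -m pendant '[[3.62,0.38,0,0,0,-4.13,1],[3.62,0.38,0,0,0,-4.13,1],[3.62,0.38,0,0,0,-4.13,1],[3.62,0.38,0,0,0,-4.13,1],[3.62,0.38,0,0,0,-4.13,1]]'
python3 -m pendant '[[3.62,0.38,0,0,0,-4.13,1],[3.62,0.38,0,0,0,-4.13,1],[3.62,0.38,0,0,0,-4.13,1],[3.62,0.38,0,0,0,-4.13,1],[3.62,0.38,0,0,0,-4.13,1]]'
python3 - <<'E'
from h import *
s=state(); T=RT(s); t=s["ee_pos"]
tgt=hp(p,p[3])+[0,0,46];ax=frame(p)[1][:,0]; 
G=np.column_stack([ax,np.cross([0,0,-1],ax),[0,0,-1]])
print(t,s["joints"].round(2),T.T@(tgt-t)/10,R.from_matrix(T.T@G).as_rotvec(degrees=True))
E
```

```text
time_s: 1.35
ee_pos: [575.0, -314.2, 290.4]
ee_rot: [-0.001, 0.786, 0.618, -0.0]
contact_force: [0.6, 0.5, 0.9]
width: 86.0
time_s: 1.77
ee_pos: [610.6, -136.6, 290.6]
ee_rot: [-0.0, 0.662, 0.749, -0.0]
contact_force: [0.9, 0.0, -0.0]
width: 85.5
[ 610.5591526  -136.61982969  290.57004946] [ 0.43  0.56 -0.42  1.4   0.23  1.23  0.11] [18.00435961 -0.73575685  0.07817228] [ -0.04291916  -0.03465521 -20.46480757]
```

```bash
python3 -m pendant '[[3.6,0.38,0,0,0,-4.13,1],[3.6,0.38,0,0,0,-4.13,1],[3.6,0.38,0,0,0,-4.13,1],[3.6,0.38,0,0,0,-4.13,1],[3.6,0.38,0,0,0,-4.0,1]]'
python3 -m pendant '[[0,0,0,0,0,0,1],[0,0,0,0,0,0,1]]'
python3 - <<'E'
from h import *
s=state(); T=RT(s); t=s["ee_pos"]
tgt=hp(p,p[3])+[0,0,-21];ax=frame(p)[1][:,0]; 
G=np.column_stack([ax,np.cross([0,0,-1],ax),[0,0,-1]])
print(t,s["joints"].round(2),T.T@(tgt-t)/10,R.from_matrix(T.T@G).as_rotvec(degrees=True))
for n in("side","top"):
    a=camera(n)[:,:,::-1];cv2.imwrite(f"pics/{n}1.png",cv2.resize(a[80:300,60:300],None,fx=2.5,fy=2.5,interpolation=cv2.INTER_CUBIC))
    print(n,(proj(n,[hp(p,p[3]),hp(p,p[3],-37)])-[60,80])*2.5)
E
```

```text
time_s: 2.18
ee_pos: [581.5, 41.1, 290.7]
ee_rot: [-0.0, 0.518, 0.855, -0.0]
contact_force: [-0.7, 0.1, 0.2]
width: 85.7
time_s: 2.35
ee_pos: [581.0, 42.6, 291.4]
ee_rot: [-0.001, 0.517, 0.856, 0.0]
contact_force: [0.4, -1.4, -0.2]
width: 85.7
[581.00137909  42.5754156  291.40786245] [ 0.22  0.5  -0.54  1.52  0.27  1.19  0.12] [-0.13887074 -0.05669934  6.85290587] [-0.00462835 -0.06681569  0.18506731]
side [[472.85577159 143.84228412]
 [493.63403745 153.89203294]]
top [[310.33137549 235.64510191]
 [349.45616949 215.67720909]]
```

View pics/side1.png

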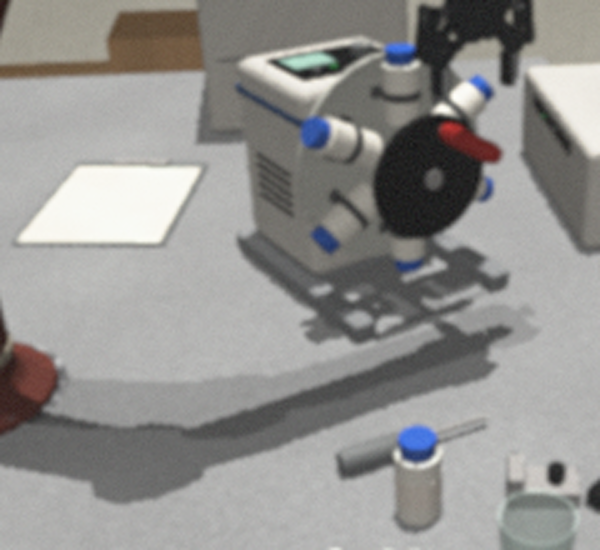

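View pics/top1.png

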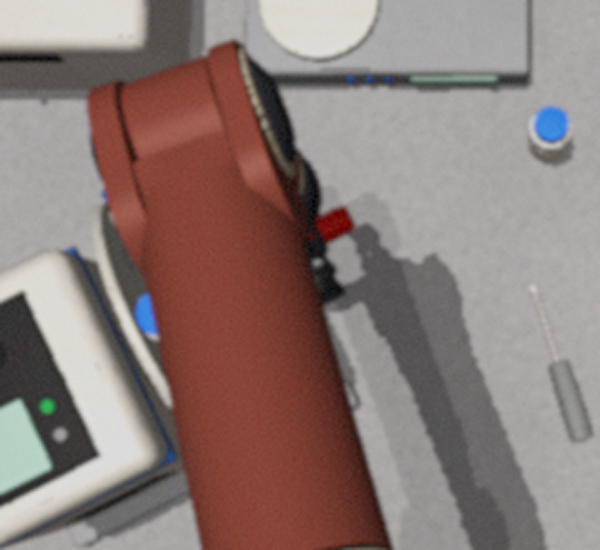

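```bash
python3 - <<'E'
from h import *
a=camera("side")[:,:,::-1];cv2.imwrite("pics/side2.png",cv2.resize(a,None,fx=1.5,fy=1.5))
E
```

```text
(no output)
```

View pics/side2.png

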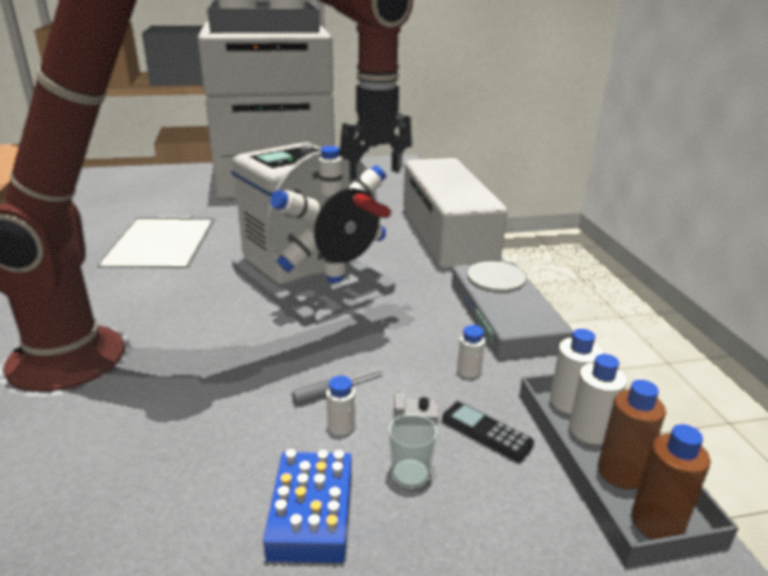

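```bash
python3 -m pendant '[[0,0,0,0,6.67,0,1],[0,0,0,0,6.67,0,1],[0,0,0,0,6.67,0,1],[0,0,0,0,0,0,1]]'
cat >> h.py <<'E'
TH=np.radians(20)
def goalR():
    ax=frame(p)[1][:,0]; G=np.column_stack([ax,np.cross([0,0,-1],ax),[0,0,-1]]); return G@R.from_euler('y',TH).as_matrix()
AX=-5; GD=20
E
python3 - <<'E'
from h import *
s=state(); T=RT(s); t=s["ee_pos"];G=goalR()
tgt=hp(p,p[3],AX)+GD*G[:,2]
print(t,s["joints"].round(2),T.T@(tgt-t)/10,R.from_matrix(T.T@G).as_rotvec(degrees=True))
E
```

```text
time_s: 2.83
ee_pos: [584.4, 29.6, 287.3]
ee_rot: [-0.149, 0.519, 0.837, 0.089]
contact_force: [0.8, -2.7, -1.3]
width: 85.3
[584.38795884  29.56171225 287.29118218] [ 0.41  0.63 -0.62  1.4   0.02  1.33  0.32] [-0.84256374  0.25470264  6.31206618] [ 0.05308759 -0.00884724 -1.09289602]
```

```bash
python3 -m pendant '[[-0.84,0.25,0,0,0,-1.1,1],[0,0,1,0,0,0,1],[0,0,1,0,0,0,1],[0,0,0,0,0,0,1]]'
python3 - <<'E'
from h import *
s=state(); T=RT(s); t=s["ee_pos"];G=goalR()
tgt=hp(p,p[3],AX)+GD*G[:,2]
print(t,s["joints"].round(2),T.T@(tgt-t)/10,R.from_matrix(T.T@G).as_rotvec(degrees=True))
E
```

```text
time_s: 3.17
ee_pos: [582.4, 41.6, 267.7]
ee_rot: [-0.15, 0.502, 0.847, 0.09]
contact_force: [-0.5, 0.4, 0.0]
width: 85.2
[582.44130898  41.64137396 267.73647259] [ 0.4   0.64 -0.63  1.43  0.03  1.29  0.33] [-1.27441797 -0.1494991   4.07520057] [-0.22898462 -0.12026708  1.10234294]
```

```bash
python3 -m pendant '[[0,0,0,0,0,0,1],[0,0,0,0,0,0,1],[0,0,0,0,0,0,1]]'
cat > g.py <<'E'
from h import *
s=state(); T=RT(s); t=s["ee_pos"];G=goalR()
tgt=hp(p,p[3],AX)+GD*G[:,2]
print(t,s["joints"].round(2),T.T@(tgt-t)/10,R.from_matrix(T.T@G).as_rotvec(degrees=True))
E
python3 g.py
```

```text
time_s: 3.42
ee_pos: [584.8, 40.3, 270.4]
ee_rot: [-0.147, 0.503, 0.847, 0.092]
contact_force: [-0.9, 0.4, -0.7]
width: 85.5
[584.78311137  40.30377535 270.3500838 ] [ 0.4   0.64 -0.63  1.43  0.03  1.29  0.34] [-1.1363817  -0.31448373  4.40081076] [0.08784845 0.03983125 1.03388145]
```

```bash
python3 -m pendant '[[-0.6,-0.3,0.4,0,0,1.0,1],[-0.54,0,1,0,0,0,1],[0,0,1.5,0,0,0,1],[0,0,1.5,0,0,0,1],[0,0,0,0,0,0,1]]'
python3 -m pendant '[[0,0,0,0,0,0,1],[0,0,0,0,0,0,1]]'
python3 g.py; python3 - <<'E'
from h import *
for n in("side","top"):
    a=camera(n)[:,:,::-1];cv2.imwrite(f"pics/{n}3.png",cv2.resize(a[60:220,120:300],None,fx=3.3,fy=3.3,interpolation=cv2.INTER_CUBIC))
E
```

```text
time_s: 3.83
ee_pos: [577.7, 41.8, 220.9]
ee_rot: [-0.151, 0.511, 0.842, 0.088]
contact_force: [-0.9, -0.2, -0.1]
width: 85.5
time_s: 4.0
ee_pos: [580.7, 41.7, 224.6]
ee_rot: [-0.148, 0.511, 0.842, 0.091]
contact_force: [0.4, -0.2, 0.2]
width: 85.5
[580.7322603   41.66014451 224.63796079] [ 0.4   0.67 -0.62  1.5   0.05  1.18  0.33] [ 0.12960746  0.00918854 -0.00024413] [ 0.10438447  0.0109666  -0.07416421]
```

View pics/side3.png

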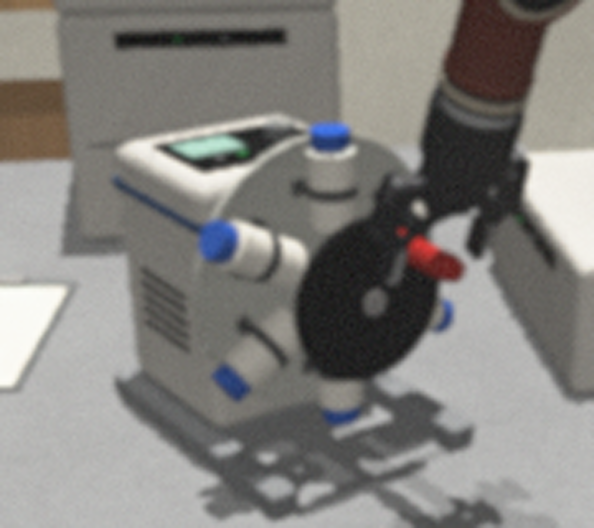

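View pics/top3.png

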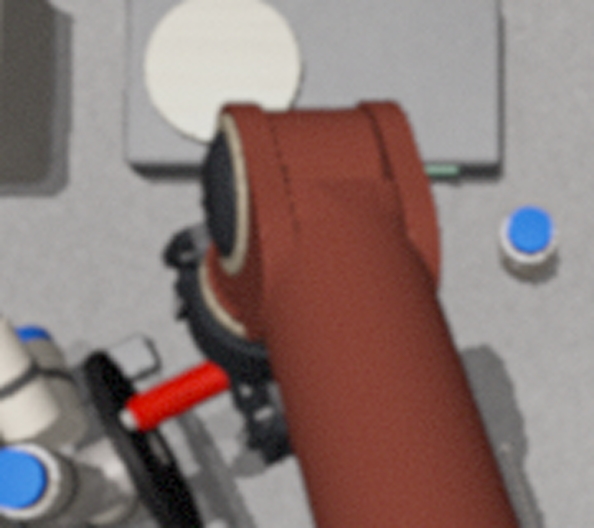

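The fingers straddle the red handle at about (430,255) in the side crop, and the wrist is well clear of the wheel. Closing now.

```bash
python3 -m pendant '[[0,0,0,0,0,0,-1],[0,0,0,0,0,0,-1],[0,0,0,0,0,0,-1],[0,0,0,0,0,0,-1],[0,0,0,0,0,0,-1]]' 60
python3 -m pendant '[[0,0,0,0,0,0,-1],[0,0,0,0,0,0,-1]]'
python3 g.py
```

```text
time_s: 4.52
ee_pos: [580.3, 42.0, 224.5]
ee_rot: [-0.148, 0.511, 0.842, 0.09]
contact_force: [0.7, 0.4, -0.8]
width: 25.9
time_s: 4.68
ee_pos: [580.4, 42.1, 224.7]
ee_rot: [-0.148, 0.511, 0.842, 0.091]
contact_force: [0.7, -0.7, 1.2]
width: 23.4
[580.44629879  42.06626957 224.69010216] [ 0.4   0.67 -0.62  1.51  0.05  1.18  0.33] [ 0.08156457  0.01588286 -0.01214847] [ 0.09217144 -0.00050135 -0.05396923]
```

```bash
cat > rows.py <<'E'
import sys,json
from h import *
# rows.py q0deg stepdeg n
q0,st,n=map(float,sys.argv[1:4]); G=goalR(); q=np.radians(q0); acc=np.zeros(3); out=[]
base=hp(p,q)
for k in range(1,int(n)+1):
    d=G.T@(hp(p,q+np.radians(st*k))-base)/10-acc; d=d.round(2); acc+=d
    out.append([*(d+0.0).tolist(),0,0,0,-1])
    if k%5==0: print(q0+st*k,json.dumps(out,separators=(',',':'))); out=[]
if out: print(json.dumps(out,separators=(',',':')))
E
cat > log.py <<'E'
import sys,json
from h import *
s=state(); G=goalR(); gp=s["ee_pos"]-GD*RT(s)[:,2]
o,M=frame(p); l=M.T@(gp-o); q=np.arctan2(-l[1],l[2]); f=M.T@s["contact_force"]
ft=-f[1]*np.cos(q)-f[2]*np.sin(q); fr=-f[1]*np.sin(q)+f[2]*np.cos(q)
r=dict(t=s["time_s"],q=np.degrees(q),r=float(np.hypot(l[1],l[2])),ax=l[0],ft=ft,fr=fr,fx=f[0],w=s["width"],tau=s["tau"].tolist(),gp=gp.tolist(),f=s["contact_force"].tolist(),m=s["moment"].tolist())
open("log.jsonl","a").write(json.dumps(r)+"\n")
print(" ".join(f"{k}={r[k]:.2f}" for k in("t","q","r","ax","ft","fr","fx","w")))
E
python3 log.py; python3 rows.py 11 5 75
```

```text
t=4.68 q=10.99 r=59.58 ax=-5.72 ft=0.01 fr=1.23 fx=-0.96 w=23.39
36.0 [[-0.04,0.51,0.11,0,0,0,-1],[-0.06,0.5,0.16,0,0,0,-1],[-0.07,0.48,0.2,0,0,0,-1],[-0.09,0.46,0.23,0,0,0,-1],[-0.09,0.43,0.27,0,0,0,-1]]
61.0 [[-0.12,0.41,0.31,0,0,0,-1],[-0.12,0.38,0.34,0,0,0,-1],[-0.13,0.35,0.37,0,0,0,-1],[-0.15,0.31,0.39,0,0,0,-1],[-0.15,0.27,0.42,0,0,0,-1]]
86.0 [[-0.16,0.24,0.44,0,0,0,-1],[-0.17,0.19,0.46,0,0,0,-1],[-0.17,0.15,0.47,0,0,0,-1],[-0.17,0.1,0.48,0,0,0,-1],[-0.18,0.06,0.49,0,0,0,-1]]
111.0 [[-0.18,0.01,0.49,0,0,0,-1],[-0.18,-0.03,0.49,0,0,0,-1],[-0.18,-0.08,0.49,0,0,0,-1],[-0.17,-0.12,0.48,0,0,0,-1],[-0.17,-0.16,0.47,0,0,0,-1]]
136.0 [[-0.16,-0.21,0.45,0,0,0,-1],[-0.16,-0.25,0.43,0,0,0,-1],[-0.15,-0.29,0.41,0,0,0,-1],[-0.14,-0.33,0.38,0,0,0,-1],[-0.13,-0.36,0.36,0,0,0,-1]]
161.0 [[-0.12,-0.39,0.33,0,0,0,-1],[-0.11,-0.42,0.29,0,0,0,-1],[-0.09,-0.45,0.26,0,0,0,-1],[-0.08,-0.46,0.22,0,0,0,-1],[-0.06,-0.49,0.18,0,0,0,-1]]
186.0 [[-0.06,-0.5,0.14,0,0,0,-1],[-0.03,-0.52,0.09,0,0,0,-1],[-0.02,-0.52,0.06,0,0,0,-1],[-0.01,-0.52,0.01,0,0,0,-1],[0.01,-0.52,-0.03,0,0,0,-1]]
211.0 [[0.03,-0.52,-0.
[... 431 characters left out ...]
-0.06,-0.49,0,0,0,-1],[0.18,-0.01,-0.49,0,0,0,-1],[0.18,0.03,-0.49,0,0,0,-1],[0.18,0.08,-0.49,0,0,0,-1],[0.17,0.12,-0.48,0,0,0,-1]]
311.0 [[0.17,0.16,-0.47,0,0,0,-1],[0.17,0.21,-0.45,0,0,0,-1],[0.15,0.25,-0.43,0,0,0,-1],[0.15,0.29,-0.41,0,0,0,-1],[0.14,0.33,-0.38,0,0,0,-1]]
336.0 [[0.13,0.36,-0.36,0,0,0,-1],[0.12,0.39,-0.33,0,0,0,-1],[0.11,0.42,-0.29,0,0,0,-1],[0.09,0.45,-0.26,0,0,0,-1],[0.08,0.46,-0.22,0,0,0,-1]]
361.0 [[0.07,0.49,-0.18,0,0,0,-1],[0.05,0.5,-0.14,0,0,0,-1],[0.03,0.52,-0.09,0,0,0,-1],[0.02,0.52,-0.06,0,0,0,-1],[0.01,0.52,-0.01,0,0,0,-1]]
386.0 [[-0.01,0.52,0.03,0,0,0,-1],[-0.03,0.52,0.07,0,0,0,-1],[-0.04,0.51,0.11,0,0,0,-1],[-0.06,0.5,0.16,0,0,0,-1],[-0.07,0.48,0.2,0,0,0,-1]]
```

```bash
python3 -m pendant '[[-0.04,0.51,0.11,0,0,0,-1],[-0.06,0.5,0.16,0,0,0,-1],[-0.07,0.48,0.2,0,0,0,-1],[-0.09,0.46,0.23,0,0,0,-1],[-0.09,0.43,0.27,0,0,0,-1]]'; python3 log.py
```

```text
time_s: 5.1
ee_pos: [599.0, 51.6, 214.8]
ee_rot: [-0.15, 0.511, 0.842, 0.087]
contact_force: [-7.1, -5.1, 7.1]
width: 23.4
t=5.10 q=33.69 r=58.34 ax=-5.84 ft=-11.15 fr=1.11 fx=-1.27 w=23.41
```

```bash
python3 -m pendant '[[-0.12,0.41,0.31,0,0,0,-1],[-0.12,0.38,0.34,0,0,0,-1],[-0.13,0.35,0.37,0,0,0,-1],[-0.15,0.31,0.39,0,0,0,-1],[-0.15,0.27,0.42,0,0,0,-1]]'; python3 log.py
```

```text
time_s: 5.52
ee_pos: [614.3, 59.5, 195.2]
ee_rot: [-0.15, 0.511, 0.842, 0.088]
contact_force: [-5.9, -5.0, 7.5]
width: 23.5
t=5.52 q=59.70 r=57.41 ax=-5.91 ft=-10.28 fr=-2.66 fx=-1.68 w=23.47
```

```bash
python3 -m pendant '[[-0.16,0.24,0.44,0,0,0,-1],[-0.17,0.19,0.46,0,0,0,-1],[-0.17,0.15,0.47,0,0,0,-1],[-0.17,0.1,0.48,0,0,0,-1],[-0.18,0.06,0.49,0,0,0,-1]]' >/dev/null; python3 log.py
python3 -m pendant '[[-0.18,0.01,0.49,0,0,0,-1],[-0.18,-0.03,0.49,0,0,0,-1],[-0.18,-0.08,0.49,0,0,0,-1],[-0.17,-0.12,0.48,0,0,0,-1],[-0.17,-0.16,0.47,0,0,0,-1]]' >/dev/null; python3 log.py
```

```text
t=5.93 q=85.80 r=56.98 ax=-5.95 ft=-9.73 fr=-7.23 fx=-1.39 w=23.49
t=6.35 q=111.54 r=57.23 ax=-5.91 ft=-7.13 fr=-13.17 fx=-1.71 w=23.14
```

```bash
python3 -m pendant '[[-0.16,-0.21,0.45,0,0,0,-1],[-0.16,-0.25,0.43,0,0,0,-1],[-0.15,-0.29,0.41,0,0,0,-1],[-0.14,-0.33,0.38,0,0,0,-1],[-0.13,-0.36,0.36,0,0,0,-1]]' >/dev/null; python3 log.py
python3 -m pendant '[[-0.12,-0.39,0.33,0,0,0,-1],[-0.11,-0.42,0.29,0,0,0,-1],[-0.09,-0.45,0.26,0,0,0,-1],[-0.08,-0.46,0.22,0,0,0,-1],[-0.06,-0.49,0.18,0,0,0,-1]]' >/dev/null; python3 log.py
```

```text
t=6.77 q=135.73 r=57.94 ax=-5.84 ft=-6.18 fr=-15.56 fx=-1.62 w=23.18
t=7.18 q=158.14 r=58.67 ax=-5.78 ft=-3.60 fr=-9.10 fx=-0.89 w=23.32
```

```bash
python3 -m pendant '[[-0.06,-0.5,0.14,0,0,0,-1],[-0.03,-0.52,0.09,0,0,0,-1],[-0.02,-0.52,0.06,0,0,0,-1],[-0.01,-0.52,0.01,0,0,0,-1],[0.01,-0.52,-0.03,0,0,0,-1]]' >/dev/null; python3 log.py
python3 -m pendant '[[0.03,-0.52,-0.07,0,0,0,-1],[0.04,-0.51,-0.12,0,0,0,-1],[0.06,-0.5,-0.15,0,0,0,-1],[0.07,-0.48,-0.2,0,0,0,-1],[0.09,-0.46,-0.23,0,0,0,-1]]' >/dev/null; python3 log.py
```

```text
t=7.60 q=-174.77 r=60.05 ax=-5.62 ft=-1.31 fr=-4.81 fx=-1.04 w=23.29
t=8.02 q=-148.50 r=61.47 ax=-5.49 ft=-1.68 fr=-1.92 fx=0.19 w=23.62
```

```bash
python3 -m pendant '[[0.1,-0.43,-0.27,0,0,0,-1],[0.11,-0.41,-0.31,0,0,0,-1],[0.12,-0.38,-0.34,0,0,0,-1],[0.13,-0.35,-0.37,0,0,0,-1],[0.15,-0.31,-0.39,0,0,0,-1]]' >/dev/null; python3 log.py
python3 -m pendant '[[0.15,-0.27,-0.42,0,0,0,-1],[0.16,-0.24,-0.44,0,0,0,-1],[0.17,-0.19,-0.46,0,0,0,-1],[0.17,-0.15,-0.47,0,0,0,-1],[0.17,-0.1,-0.48,0,0,0,-1]]' >/dev/null; python3 log.py
```

```text
t=8.43 q=-123.79 r=62.47 ax=-5.37 ft=-1.19 fr=1.08 fx=0.78 w=23.32
t=8.85 q=-99.63 r=62.95 ax=-5.32 ft=-3.71 fr=5.48 fx=0.72 w=23.77
```

```bash
python3 -m pendant '[[0.18,-0.06,-0.49,0,0,0,-1],[0.18,-0.01,-0.49,0,0,0,-1],[0.18,0.03,-0.49,0,0,0,-1],[0.18,0.08,-0.49,0,0,0,-1],[0.17,0.12,-0.48,0,0,0,-1]]' >/dev/null; python3 log.py
python3 -m pendant '[[0.17,0.16,-0.47,0,0,0,-1],[0.17,0.21,-0.45,0,0,0,-1],[0.15,0.25,-0.43,0,0,0,-1],[0.15,0.29,-0.41,0,0,0,-1],[0.14,0.33,-0.38,0,0,0,-1]]' >/dev/null; python3 log.py
```

```text
t=9.27 q=-75.84 r=63.07 ax=-5.29 ft=-5.41 fr=6.12 fx=0.55 w=23.57
t=9.68 q=-52.23 r=62.56 ax=-5.37 ft=-6.68 fr=7.29 fx=-0.04 w=23.44
```

```bash
python3 -m pendant '[[0.13,0.36,-0.36,0,0,0,-1],[0.12,0.39,-0.33,0,0,0,-1],[0.11,0.42,-0.29,0,0,0,-1],[0.09,0.45,-0.26,0,0,0,-1],[0.08,0.46,-0.22,0,0,0,-1]]' >/dev/null; python3 log.py
python3 -m pendant '[[0.07,0.49,-0.18,0,0,0,-1],[0.05,0.5,-0.14,0,0,0,-1],[0.03,0.52,-0.09,0,0,0,-1],[0.02,0.52,-0.06,0,0,0,-1],[0.01,0.52,-0.01,0,0,0,-1]]' >/dev/null; python3 log.py
```

```text
t=10.10 q=-27.80 r=61.53 ax=-5.48 ft=-8.32 fr=7.72 fx=-0.69 w=23.60
t=10.52 q=-2.12 r=60.26 ax=-5.62 ft=-9.38 fr=4.01 fx=-0.72 w=23.33
```

```bash
python3 -m pendant '[[-0.01,0.52,0.03,0,0,0,-1],[-0.03,0.52,0.07,0,0,0,-1],[-0.04,0.51,0.11,0,0,0,-1],[0,0,0,0,0,0,-1],[0,0,0,0,0,0,-1]]' >/dev/null; python3 log.py
cat > fitw.py <<'E'
from h import *; import json
L=[json.loads(l) for l in open("log.jsonl")]
o,M=frame(p)
P=np.array([M.T@(np.array(l["gp"])-o) for l in L])
c=least_squares(lambda c:np.hypot(P[:,1]-c[0],P[:,2]-c[1])-c[2],[0,0,60]).x
print("centre dy,dz,r",c.round(2),"rms",np.std(np.hypot(P[:,1]-c[0],P[:,2]-c[1])))
m=[i for i in range(len(L)) if 4.9<L[i]["t"]<10.6]
F=np.array([M.T@np.array(l["f"]) for l in L])
q=np.arctan2(-(P[:,1]-c[0]),P[:,2]-c[1])
ft=-F[:,1]*np.cos(q)-F[:,2]*np.sin(q)
A=np.column_stack([np.ones(len(q)),np.sin(q),np.cos(q)])[m]
k,res,_,_=np.linalg.lstsq(A,ft[m],rcond=None)
print("drag",k[0],"amp",np.hypot(k[1],k[2]),"resid",(ft[m]-A@k).round(1))
# load on tool from heavy side at angle q+b (cw from top): weight torque cw = +W sin(q+b) helps cw -> ft=-drag + A sin(q+b)
b=np.degrees(np.arctan2(k[2],k[1])); print("b (heavy-handle) deg",b,"offset grid",np.degrees(p[4]-p[3])%60,(b-np.degrees(p[4]-p[3]))%60,"q now",np.degrees(q[-1]))
print("target q",(180-b)%360)
E
python3 fitw.py
```

```text
t=10.93 q=14.96 r=59.50 ax=-5.73 ft=-4.58 fr=-1.48 fx=-0.28 w=23.25
centre dy,dz,r [ 3.04  0.16 60.06] rms 0.07170061976344301
drag -6.3833442686845006 amp 4.68874167375106 resid [-0.1  0.4 -0.4  0.2 -1.  -0.   0.9 -0.   0.8 -0.6 -0.7 -0.1  0.1  0.7]
b (heavy-handle) deg -124.93043721074378 offset grid 47.078982963376006 7.990579825880218 q now 17.789070371913322
target q 304.9304372107438
```

```bash
cp p.npy p_img.npy; python3 - <<'E'
from h import *
G=goalR(); old=hp(p,np.radians(16)); o,M=frame(p)
d=M@np.array([0,3.04,0.16]); p2=p.copy(); p2[:2]+=d[:2]; np.save("p.npy",p2)
import json
import h; h_=h.hp
qs=np.arange(14,-107,-5); acc=np.zeros(3); out=[]
for i,q in enumerate(qs,1):
    x=G.T@(hp(p2,np.radians(q))+[0,0,.16]-old)/10-acc; x=x.round(2); acc+=x; out.append([*(x+0.).tolist(),0,0,0,-1])
    if i%5==0: print(q,json.dumps(out,separators=(',',':'))); out=[]
print(q,out)
E
```

```text
-6 [[0.02,-0.51,-0.07,0,0,0,-1],[0.04,-0.51,-0.09,0,0,0,-1],[0.02,-0.52,-0.06,0,0,0,-1],[0.0,-0.52,-0.01,0,0,0,-1],[-0.01,-0.52,0.03,0,0,0,-1]]
-31 [[-0.02,-0.52,0.07,0,0,0,-1],[-0.04,-0.51,0.11,0,0,0,-1],[-0.06,-0.5,0.16,0,0,0,-1],[-0.07,-0.48,0.2,0,0,0,-1],[-0.09,-0.46,0.23,0,0,0,-1]]
-56 [[-0.1,-0.43,0.27,0,0,0,-1],[-0.11,-0.41,0.31,0,0,0,-1],[-0.12,-0.38,0.34,0,0,0,-1],[-0.14,-0.35,0.37,0,0,0,-1],[-0.14,-0.31,0.39,0,0,0,-1]]
-81 [[-0.15,-0.28,0.42,0,0,0,-1],[-0.16,-0.23,0.44,0,0,0,-1],[-0.17,-0.19,0.46,0,0,0,-1],[-0.17,-0.15,0.47,0,0,0,-1],[-0.18,-0.1,0.48,0,0,0,-1]]
-106 [[-0.17,-0.06,0.49,0,0,0,-1],[-0.18,-0.02,0.49,0,0,0,-1],[-0.18,0.04,0.49,0,0,0,-1],[-0.18,0.07,0.49,0,0,0,-1],[-0.17,0.12,0.48,0,0,0,-1]]
-106 []
```

```bash
python3 -m pendant '[[0.02,-0.51,-0.07,0,0,0,-1],[0.04,-0.51,-0.09,0,0,0,-1],[0.02,-0.52,-0.06,0,0,0,-1],[0.0,-0.52,-0.01,0,0,0,-1],[-0.01,-0.52,0.03,0,0,0,-1]]' >/dev/null; python3 log.py
python3 -m pendant '[[-0.02,-0.52,0.07,0,0,0,-1],[-0.04,-0.51,0.11,0,0,0,-1],[-0.06,-0.5,0.16,0,0,0,-1]]' >/dev/null; python3 log.py
python3 -m pendant '[[-0.07,-0.48,0.2,0,0,0,-1],[-0.09,-0.46,0.23,0,0,0,-1],[-0.1,-0.43,0.27,0,0,0,-1]]' >/dev/null; python3 log.py
```

```text
t=11.35 q=-5.45 r=60.49 ax=-5.58 ft=3.62 fr=-1.09 fx=0.43 w=23.16
t=11.60 q=-20.40 r=60.41 ax=-5.49 ft=4.19 fr=0.74 fx=-0.75 w=23.14
t=11.85 q=-36.02 r=60.37 ax=-5.46 ft=5.57 fr=2.14 fx=-0.48 w=23.32
```

```bash
python3 -m pendant '[[-0.11,-0.41,0.31,0,0,0,-1],[-0.12,-0.38,0.34,0,0,0,-1]]' >/dev/null; python3 log.py
python3 -m pendant '[[-0.14,-0.35,0.37,0,0,0,-1],[-0.14,-0.31,0.39,0,0,0,-1]]' >/dev/null; python3 log.py
python3 -m pendant '[[-0.15,-0.28,0.42,0,0,0,-1],[-0.16,-0.23,0.44,0,0,0,-1],[-0.17,-0.19,0.46,0,0,0,-1]]' >/dev/null; python3 log.py
python3 -m pendant '[[-0.17,-0.15,0.47,0,0,0,-1],[-0.18,-0.1,0.48,0,0,0,-1]]' >/dev/null; python3 log.py
python3 -m pendant '[[-0.17,-0.06,0.49,0,0,0,-1],[-0.18,-0.02,0.49,0,0,0,-1],[-0.18,0.04,0.49,0,0,0,-1]]' >/dev/null; python3 log.py
python3 -m pendant '[[-0.18,0.07,0.49,0,0,0,-1],[-0.17,0.12,0.48,0,0,0,-1]]' >/dev/null; python3 log.py
```

```text
t=12.02 q=-46.17 r=60.39 ax=-5.40 ft=6.10 fr=3.20 fx=-1.22 w=23.52
t=12.18 q=-56.00 r=60.38 ax=-5.36 ft=6.39 fr=0.37 fx=-0.59 w=23.52
t=12.43 q=-70.77 r=60.38 ax=-5.31 ft=8.35 fr=0.00 fx=-1.50 w=23.43
t=12.60 q=-80.65 r=60.37 ax=-5.32 ft=9.17 fr=-1.29 fx=-1.38 w=23.16
t=12.85 q=-95.46 r=60.36 ax=-5.31 ft=9.43 fr=-2.66 fx=-1.22 w=23.31
t=13.02 q=-105.32 r=60.36 ax=-5.31 ft=10.15 fr=-4.49 fx=-1.84 w=23.04
```

```bash
python3 - <<'E'
from h import *; import json
L=[json.loads(l) for l in open("log.jsonl")]
o,M=frame(p); t=np.array([l["t"] for l in L])
P=np.array([M.T@(np.array(l["gp"])-o) for l in L]);F=np.array([M.T@np.array(l["f"]) for l in L])
q=np.arctan2(-P[:,1],P[:,2]);ft=-F[:,1]*np.cos(q)-F[:,2]*np.sin(q)
print("start q",np.degrees(q[0]))
m=((t>4.9)&(t<10.6))|(t>11.5); s=np.where(t<11,-1,1)
A=np.column_stack([s,np.sin(q),np.cos(q)])[m];k=np.linalg.lstsq(A,ft[m],rcond=None)[0]
b=np.degrees(np.arctan2(k[2],k[1]));print(k,np.hypot(*k[1:]),"b",b,"target",180-b-360,(ft[m]-A@k).round(1))
for n in("side",):
    a=camera(n)[:,:,::-1];cv2.imwrite(f"pics/{n}4.png",cv2.resize(a[70:220,130:300],None,fx=3.5,fy=3.5,interpolation=cv2.INTER_CUBIC))
# predicted bottles
pi=np.load("p_img.npy"); off=pi[4]-pi[3]
print("bottle angles at now",np.degrees(q[-1]+off)+60*np.arange(-2,4))
for j in range(-2,4): print(j,(proj("side",hp(pi,q[-1]+off+j*np.pi/3,pi[5],143))-[130,70])*3.5)
E
```

```text
start q 13.833417437204966
[ 6.4771147  -2.81254712 -3.73426183] 4.674947355818631 b -126.98609118228828 target -53.013908817711695 [-0.   0.5 -0.2  0.4 -0.8  0.2  1.1  0.1  0.9 -0.6 -0.8 -0.2 -0.   0.7
  0.2  0.5  0.2 -0.3  0.4  0.5 -0.2 -0. ]
bottle angles at now [-958.24583729 -898.24583729 -838.24583729 -778.24583729 -718.24583729
 -658.24583729]
-2 [[428.26520858 305.56549792]]
-1 [[320.80240931 405.88897568]]
0 [[201.35142385 369.01465358]]
1 [[195.25577397 208.96214191]]
2 [[322.52212527 100.46236952]]
3 [[434.63332386 160.17357019]]
```

View pics/side4.png

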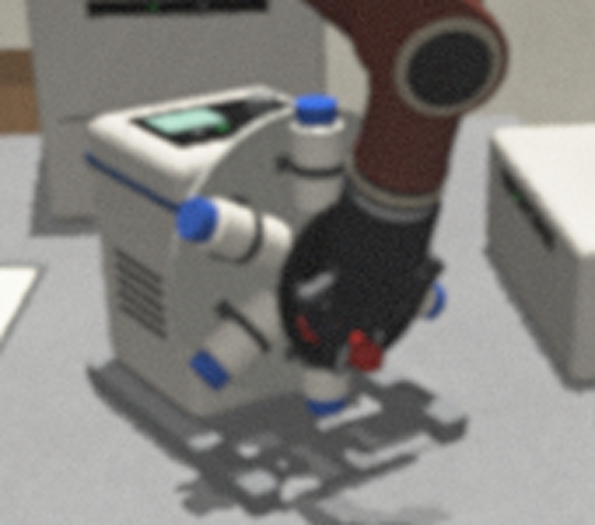

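```bash
python3 rows.py -106 5 12
```

```text
-81.0 [[0.17,-0.12,-0.48,0,0,0,-1],[0.18,-0.08,-0.48,0,0,0,-1],[0.18,-0.03,-0.5,0,0,0,-1],[0.18,0.01,-0.49,0,0,0,-1],[0.18,0.06,-0.49,0,0,0,-1]]
-56.0 [[0.17,0.11,-0.48,0,0,0,-1],[0.17,0.14,-0.47,0,0,0,-1],[0.17,0.2,-0.46,0,0,0,-1],[0.16,0.23,-0.44,0,0,0,-1],[0.15,0.27,-0.42,0,0,0,-1]]
[[0.15,0.31,-0.39,0,0,0,-1],[0.13,0.35,-0.37,0,0,0,-1]]
```

```bash
python3 -m pendant '[[0.17,-0.12,-0.48,0,0,0,-1],[0.18,-0.08,-0.48,0,0,0,-1],[0.18,-0.03,-0.5,0,0,0,-1],[0.18,0.01,-0.49,0,0,0,-1],[0.18,0.06,-0.49,0,0,0,-1]]'>/dev/null; python3 log.py
python3 -m pendant '[[0.17,0.11,-0.48,0,0,0,-1],[0.17,0.14,-0.47,0,0,0,-1],[0.17,0.2,-0.46,0,0,0,-1],[0.16,0.23,-0.44,0,0,0,-1],[0.15,0.27,-0.42,0,0,0,-1]]'>/dev/null; python3 log.py
python3 -m pendant '[[0.15,0.31,-0.39,0,0,0,-1],[0.13,0.35,-0.37,0,0,0,-1]]'>/dev/null; python3 log.py
python3 -m pendant '[[0,0,0,0,0,0,-1],[0,0,0,0,0,0,-1],[0,0,0,0,0,0,-1],[0,0,0,0,0,0,-1]]'; python3 log.py
python3 - <<'E'
from h import *
n="side"
a=camera(n)[:,:,::-1];cv2.imwrite(f"pics/{n}5.png",cv2.resize(a[70:220,130:300],None,fx=3.5,fy=3.5,interpolation=cv2.INTER_CUBIC))
pi=np.load("p_img.npy")
for d in(0,60,120,180,240,300): print(d,(proj("side",hp(pi,np.radians(d),pi[5],143))-[130,70])*3.5)
E
```

```text
t=13.48 q=-82.42 r=60.57 ax=-5.31 ft=-3.87 fr=-6.63 fx=0.68 w=23.47
t=13.90 q=-57.82 r=60.70 ax=-5.34 ft=-5.67 fr=-7.84 fx=0.76 w=23.27
t=14.07 q=-48.16 r=60.67 ax=-5.38 ft=-6.85 fr=-6.15 fx=0.37 w=23.33
time_s: 14.4
ee_pos: [528.9, 15.6, 208.1]
ee_rot: [-0.148, 0.511, 0.842, 0.09]
contact_force: [-1.0, -0.8, 1.2]
width: 23.3
t=14.40 q=-46.13 r=60.42 ax=-5.40 ft=-0.02 fr=1.77 fx=-0.22 w=23.27
0 [[318.17854599 101.24869827]]
60 [[432.87734782 156.53922899]]
120 [[430.17170997 301.37969736]]
180 [[324.6921353  404.60117441]]
240 [[203.8005768  372.33515521]]
300 [[193.10995578 213.96327591]]
```

View pics/side5.png

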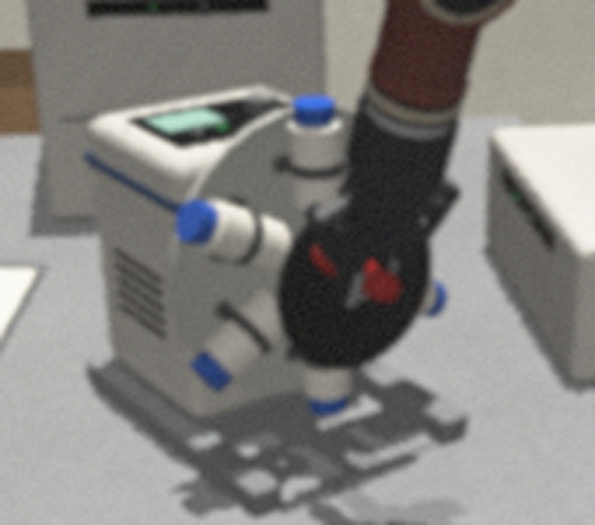

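A blue cap sits straight below the axle at (327,406); a true bottom position predicts (325,405). The handle is held and the wheel is still, so I'm handing in.

```bash
python3 - <<'E'
from station import *
s=state(); print(s["width"],s["contact_force"],abs(s["joint_vel"]).max()); print(job_done())
E
```

```text
23.806801906415053 [ 0.033503   -0.10311368  1.86634052] 0.0016955542470089896
the job is handed in; nothing more can be done
None
```

I gripped the red handle at 60 N and turned the wheel one full turn clockwise. Then I turned it about 120° back counter-clockwise to compare both directions. The job was handed in at about 14.5 s of the 72 s, and no verdict was reported.

**Finding the heavy side:** the force fit gave a drag of 6.5 N and a heavy-side pull of 4.7 N. It put the heavy side about 127° counter-clockwise of the handle. The nearest bottle in the images is at about 136°; its neighbours on either side are some 50° or more from the force result.

**Final position:** I brought that bottle to the bottom, with the handle at about -46°. The camera shows a cap within a pixel of straight below the axle. Pushing past this spot, I measured 6.1 to 6.9 N one way and the other, so almost none of the load there is the heavy side's pull. The arm was at rest and the fingers read 23.8 mm around the handle.

**Disagreements in the checks:**
- The force fit alone would place the bottom about 8° away, at -53°. I followed the bottle positions in the images; both lie inside the 20° tolerance.
- The image-based axle position was about 3 mm off the circle the handle actually followed. This gave side forces up to 16 N on the first turn, and I corrected for it afterwards.

The bystanders were never approached closely; I did not re-measure their positions at the end.

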